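# Draw the spring slide out to its mark by the pull pin, and hold

## Task

Set up the spring check: take the pull pin (the one with the tall round grip) out of the white foam block and stand it fully home, upright, in the bore of the fixture's spring-loaded slide, while the slide is still at rest. Then pull the slide out by the pin alone, without touching the slide itself, away from its spring barrels, until its pointer is over the middle of the gap between the marker's two teeth, and finish while still holding the pin there against the spring: the spring draws the slide back if you let go. Leave the other pins and the things lying on the bench where they are.

Things in the scene. Friction and masses are not known exactly. Their poses are not given: they have to be found in the camera images.
- fixture: Fixed fixture: aluminium base 290 x 130 x 12 mm, slide, dark cross-block (top at 48 mm, 45 mm to +x of the origin) with two spring barrels behind it, and a dark rail (top at 30 mm) on its +y side. Origin on the bench under the resting slide's bore; own z up, own -x is the pull direction (roughly to the robot). Base spans x -130 to +160 mm. Place and yaw vary; may be on either side.
- slide: Aluminium block 52 x 64 x 32 mm (along, across, tall) that slides along the fixture's x, 0 at rest to 85 mm towards -x. Origin at the centre of its underside, 14 mm above the bench; axes as the fixture's. A spring draws it back: 4.5 N at rest plus 0.09 N per mm. In the centre of its top is a chamfered bore 17.8 mm in diameter, 26 mm deep (bottom 6 mm above the slide's origin).
- bore (a point): Centre of the mouth of the slide's bore, on the slide's top, 46 mm above the bench; moves with the slide.
- pointer (a point): Tip of the slide's pointer: a thin steel finger (3 mm wide) sticking out of the slide's +y side at the slide's middle, above the rail; it lies 48 mm to the slide's +y of the bore's axis, 44 mm above the bench; moves with the slide.
- marker: Small steel marker clamped on the rail, 36 x 20 x 10 mm, with two teeth and a gap 14 mm wide between them; the pointer passes just above the teeth. Origin at the centre of its underside, under the middle of the gap; x axis parallel to the fixture's. It sits 30 to 65 mm to the fixture's -x of the resting pointer, differently each time.
- pin: The pull pin, loose, plain steel, 160 g or so: a shank 16 mm in diameter, 46 mm long with a chamfered foot, under a round grip 24 mm in diameter, 34 mm tall (80 mm in all). It stands upright in a pocket of the foam block. Origin at the centre of its foot; z up along it.
- foam: Fixed white foam block 100 x 215 x 30 mm, origin under its centre. Three square pockets 28 mm wide, 18 mm deep, lie in a row along its y axis at -70, 0 and +70 mm; the pull pin, the dowel and the stud stand in them, in any order.
- dowel: Another pin, to be left alone: plain steel cylinder 22 mm in diameter, 65 mm tall, no head, standing in a pocket. Origin at its foot.
- stud: Another pin, to be left alone: steel shank 20 mm in diameter with a wide flat head 40 mm across, 7 mm thick, 49 mm tall in all, standing in a pocket. Origin at its foot.
- sensor: Small grey sensor housing, 60 x 26 x 18 mm, lying on the bench between fixture and foam block; leave alone.
- tape: Roll of tape lying flat, 84 mm across, 19 mm tall; leave alone.
- driver: Screwdriver lying on the bench near the robot; leave alone.
- jar: Small closed jar, 56 mm across, 60 mm tall; leave alone.

How it is judged:
By the outcome, as a careful person would: the job done as asked, in the order asked, and still so for the second after the job is handed in, while the arm keeps its last pose, push and grip.
It also fails if it takes over 45 s, if anything falls off the work surface, if the arm or the gripper's body presses on something with over 40 N, if the wrist force passes 120 N, or if a joint passes its speed limit or range.

## Robot

A 7-joint arm with a two-finger parallel gripper is mounted at the origin on the work surface. World frame = base frame: x ahead of the robot, y to its left, z up, the work surface at z = 0. Lengths are in m, angles in rad, forces in N, time in s.
With the tool pointing down it reaches from about 0.35 to 0.9 m from the base axis. Payload 8.1 kg.
Tool frame: the origin (TCP) lies at the very end of the fingers, on their centre line; the grasp point (between the pads) lies 19 mm behind it (r.grip_depth is the distance from the TCP to the grasp point, in m); z points along the fingers, y is the line along which they close (so a half turn about z gives the same grasp; the last joint's range is limited). The gripper opens to 92 mm and grips with 3 to 60 N. Pads are 19 mm wide; open, the fingers measure 130 mm over their backs; the gripper's body (75 mm by 190 mm) begins 47 mm behind the grasp point.
Start: joints at [1.044, 0.434, 0.025, 1.573, -0.012, 1.134, -0.075], TCP at [0.257, -0.57, 0.197] pointing down, gripper open.
Joint ranges: [-2.62, 2.62], [-0.44, 2.09], [-1.27, 1.32], [0.08, 2.57], [-1.32, 4.46], [0.12, 2], [-2.74, 2.74]. Speed limits (rad/s): [2.22, 2.22, 3.01, 3.01, 3.14, 3.14, 3.14].

## Interface

Orientations are given as a rotation vector (axis times angle).
In Python, from cell import readout, eyes, r gives the robot as it stands. The module is installed in compiled form; this text tells all that it offers.
- The arm moves only by the tool step_arm, never from a script. Its argument "deltas" is a list of rows, each an object with "xyz": the shift along the tool's x, y, z normalised to -1 to 1, where 1 is 100 cm, a list of three; "yaw": the turn about the tool's z normalised to -1 to 1, where 1 is 0.5 rad. A call has 1 to 10 rows; each row is the pose to reach, as a shift and turn from the pose commanded when the call began, along the tool's axes at that moment; what a row does not reach only later rows make up. A row lasts 1/12 s, in which the tool goes at most 41.7 mm and 7.16 degrees, less where a joint would pass 70% of its speed; a pose out of reach is approached as far as the arm can. A call with a number of a shift or a turn outside -1 to 1 is refused whole. A call with a gripper value outside its range is refused whole. "claw" is the closure, from -1 (fully open) to 1 (shut), set as the call begins (left out, the last holds). The fingers move at their own pace and stop on an object; "squeeze" is the grip in N (left out, the last holds). Time passes only in rows, so rows that repeat a pose let the fingers close. It gives the time, the measured TCP pose, the force, the opening and the grip force at its end, in the units of the state.
- readout.sense(): the state, without advancing time (a new reading comes with each control period).
- eyes.capture(name): name is "side" or "top"; returns a dict with "pixels" (420x560x3 uint8, red, green, blue), "fx", "fy", "cx", "cy" (pixels), "R" (3x3) and "t" (3): a world point X has camera coordinates R X + t. Camera axes: x right, y down, z forward; pixel columns grow to the right and rows downward; lengths in m; the calibration is good to about 2 mm. A picture is of the moment at which its call begins. There is no depth.
- r.hand_in(): hands the job in; it is judged then, once.
Trained networks look in a picture, given as the dict that the camera call returned (one of the last four; its "shot" number tells which), for a name from the list of things; names that differ only in an ending like _2 or _b are one class to them, and where a whole thing is asked for, a point or a joint stands for the part that bears it (a point fixed in the world has none). Each returns a list of dicts, best first, with "p" (0 to 1); they miss things now and then, are a little off and sometimes report something else, mostly with a low value. They report only what shows in the picture. A call takes as long as a camera call.
- eyes.silhouettes(picture, name): "region" (420x560 bool, what is visible of it) and "bbox" ([centre column, centre row, width, height] in pixels, round what is visible of it).
The state is a dict: "t": time; "joints": joint angles; "dq": joint speeds; "joint_torque": joint torques, N m; "eef_pos": TCP position; "eef_rot": TCP orientation; "force": force on the tool from outside, world axes, zero at the start; "wrist_torque": the same for the moment, N m; "width": finger opening in m; "gripper_force": force on a finger pad.
Only numpy, scipy, OpenCV 4.12 (cv2) and the standard library are available. Lean on these libraries where they do the work, as an engineer would, in place of code of your own. Each camera call takes 0.05 s, during which the arm holds its last target. There are 200 camera calls.

## Working session

There is one attempt and no reset: what is moved stays moved. The work goes in short steps, Python scripts to look and compute and a tool call to move; the robot and the scene stay as the last step left them, time stands still between calls to the robot, and variables do not carry over. Pictures are saved under pics/ and viewed, at most 10 in all, crops included, and the job is handed in when it is done.

Besides the shell and the picture viewer there is one more tool, called after "Emit:" as name(argument=value, ...) on one line, values as JSON. step_arm: Moves the arm, as the interface text tells. Scaled input: -1 to 1 covers 100 cm each way for a shift and 0.5 rad each way for a turn. Its arguments: {"type":"object","properties":{"deltas":{"type":"array"},"claw":{"type":"number"},"squeeze":{"type":"number"}},"required":["deltas"]}

```bash
mkdir -p pics
cat > h.py <<'E'
import numpy as np, cv2
from cell import readout, eyes, r
def save(p,n): cv2.imwrite('pics/'+n,p['pixels'][:,:,::-1])
def ray(p,u,v):
    R=np.array(p['R']);t=np.array(p['t'])
    d=R.T@np.array([(u-p['cx'])/p['fx'],(v-p['cy'])/p['fy'],1]); return -R.T@t,d
def atz(p,u,v,z):
    o,d=ray(p,u,v); return o+d*(z-o[2])/d[2]
def proj(p,X):
    c=np.array(p['R'])@np.array(X)+np.array(p['t']); return np.array([p['fx']*c[0]/c[2]+p['cx'],p['fy']*c[1]/c[2]+p['cy']])
E
python3 - <<'E'
from h import *
s=readout.sense(); print(s)
for n in('top','side'):
    p=eyes.capture(n); save(p,n+'0.png'); print(n,p['fx'],np.round(p['R'],3).tolist(),np.round(p['t'],3))
    for k in ['fixture','slide','marker','pin','foam','dowel','stud','sensor','tape','jar']:
        try:
            for d in eyes.silhouettes(p,k)[:2]: print(k,round(d['p'],2),np.round(d['bbox'],1),d['region'].sum())
        except Exception as e: print(k,e)
E
```

```text
{'t': 0.0, 'joints': array([ 1.04440186,  0.43523233,  0.02499445,  1.57406911, -0.01157987,
        1.13399616, -0.07505274]), 'dq': array([ 0.0015671 ,  0.00135387, -0.00183045,  0.00049688, -0.00064744,
        0.00195568,  0.00106354]), 'joint_torque': array([-1.28636479e-03, -6.67845798e+01,  9.84504707e-01, -3.14456534e+01,
       -6.05496881e-02,  4.29500733e-02,  1.50010801e-04]), 'eef_pos': array([ 0.25671727, -0.56924779,  0.19575028]), 'eef_rot': array([-3.06988979e+00, -6.60361859e-01,  7.71777866e-04]), 'force': array([-0.39309636,  0.59202283,  0.61132726]), 'wrist_torque': array([-0.06333545, -0.03035735,  0.02068445]), 'gripper_force': 0.0, 'width': 0.09165701420273482}
top 435.8142021555606 [[-0.022, -1.0, 0.019], [-0.992, 0.019, -0.127], [0.126, -0.022, -0.992]] [0.104 0.484 0.913]
fixture 0.88 [389.4 157.3  61.9 125. ] 7117
fixture 0.63 [207.2 296.1  34.5  43.1] 707
slide 0.72 [394.2 158.7  33.5  32.3] 879
slide 0.22 [231.8 187.3   5.   15.6] 133
marker 0.73 [368.  183.2   7.3  14.8] 140
marker 0.7 [207.4 296.2  36.2  39.5] 612
pin 0.42 [198.3 182.5  15.5  13.6] 14
[... 352 characters left out ...]
5, -0.1, 0.014], [-0.078, 0.673, -0.736], [0.064, -0.733, -0.677]] [ 0.481 -0.005  1.042]
fixture 0.83 [236.5 142.9 118.4  48.1] 3752
slide 0.62 [240.5 136.3  32.8  19.7] 530
slide 0.25 [231.2 253.8  17.6  34.5] 370
marker 0.43 [262.5 149.1  16.3   5.2] 111
pin 0.93 [231.6 253.5  14.1  31.6] 350
pin 0.72 [247.3 208.2  15.5  23. ] 336
foam 0.77 [236.7 246.6  69.9  92.1] 3735
foam 0.65 [355.9 277.1  41.4  37.5] 994
dowel 0.64 [241.7 229.1  14.5  25.7] 260
dowel 0.22 [237.1 145.6 119.2  43. ] 3778
stud 0.69 [246.7 207.3  17.2  23.3] 269
stud 0.61 [262.6 150.   12.6   7.8] 73
sensor 0.63 [207.4 181.2  26.1   9.9] 320
tape 0.79 [356.1 276.   39.6  34.7] 963
jar 0.62 [206.  369.8  37.8  50.3] 1482
```

View pics/top0.png

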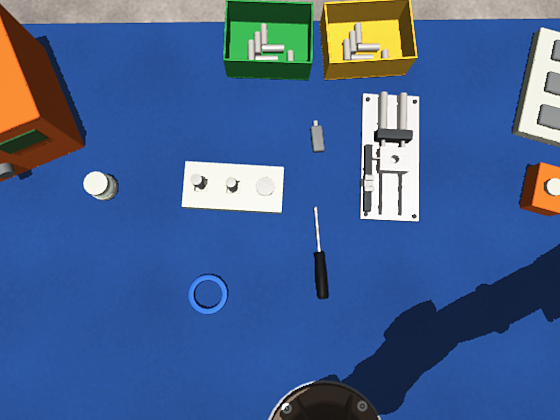

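View pics/side0.png

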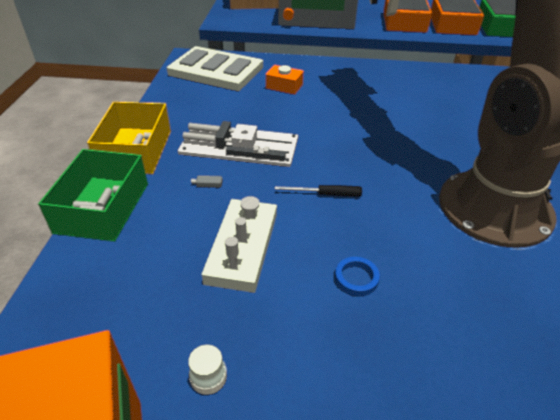

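The top view shows the foam at (233,187), with the pull pin at its left pocket (198,182), the dowel at (232,185) and the stud at (265,186). The fixture is at (390,157) with its bore at about (395,159), and the marker is at (369,183). In the side view the pull pin is at (231,250), the slide at (240,136) and the marker at (262,150). Next I'll enlarge these areas.

Run:
```python
from h import *
a=eyes.capture('top'); b=eyes.capture('side')
def crop(p,x0,y0,w,h,k): 
    return cv2.resize(p['pixels'][y0:y0+h,x0:x0+w,::-1],None,fx=k,fy=k,interpolation=cv2.INTER_CUBIC)
A=crop(a,350,85,80,145,4);B=crop(b,175,110,130,60,4) ;C=crop(b,200,195,80,95,4)[:340]
im=np.zeros((600,800,3),np.uint8)
im[:580,:320]=A; B=cv2.resize(B,(480,222));im[:222,320:]=B; im[230:570,320:640]=C
cv2.imwrite('pics/crop1.png',im)
# pin triangulation: vertical axis through head; use silhouettes
def tri(obs):
    M=[];v=[]
    for p,u,w in obs:
        o,d=ray(p,u,w);d/=np.linalg.norm(d);P=np.eye(3)-np.outer(d,d);M.append(P);v.append(P@o)
    X=np.linalg.lstsq(np.vstack(M),np.hstack(v),rcond=None)[0]; return X
for k in['pin','foam','slide','fixture','marker']:
  for p in(a,b):
    d=eyes.silhouettes(p,k)[0]; ys,xs=np.nonzero(d['region']); print(k,round(d['p'],2),np.round(d['bbox'],1),xs.mean().round(1),ys.mean().round(1),cv2.minAreaRect(np.c_[xs,ys].astype(np.float32)))
print('foam ctr',atz(a,233,187,.03),'pin top',atz(a,198,180,.09),'bore',atz(a,395.5,159,.046))
```

```text
pin 0.51 [198.2 182.2  14.9  15.9] 197.9 181.6 ((197.5, 182.0), (14.0, 13.0), 90.0)
pin 0.63 [230.8 252.6  15.5  37.3] 231.4 251.9 ((231.5, 253.0), (13.0, 32.0), 0.0)
foam 0.83 [233.6 187.4 101.8  47.7] 231.9 187.9 ((233.03622436523438, 187.3844757080078), (99.12277221679688, 47.2712287902832), 3.3664608001708984)
foam 0.83 [238.4 246.4  71.5  89.9] 240.1 249.5 ((239.3783721923828, 244.77029418945312), (54.847015380859375, 96.53369903564453), 17.102725982666016)
slide 0.82 [393.2 158.2  35.9  36. ] 393.0 159.2 ((392.8646240234375, 157.0718231201172), (33.69021224975586, 33.26974105834961), 3.012787342071533)
slide 0.86 [240.6 136.1  33.5  23.7] 242.5 136.4 ((240.68812561035156, 136.1188201904297), (30.647146224975586, 23.582380294799805), 5.710593223571777)
fixture 0.78 [390.6 157.7  62.5 130. ] 390.4 156.8 ((390.2493896484375, 156.40206909179688), (58.6473274230957, 128.60154724121094), 1.181188941001892)
fixture 0.58 [237.7 143.9 120.2  45.9] 237.6 143.8 ((237.3780517578125, 141.59756469726562), (116.39483642578125, 38.20931625366211), 6.340191841125488)
marker 0.53 [368.1 183.6   9.6  16.8] 369.0 183.6 ((368.5, 183.5), (17.0, 11.0), 90.0)Traceback (most recent call last):
  File "<stdin>", line 17, in <module>
IndexError: list index out of range
```

View pics/crop1.png

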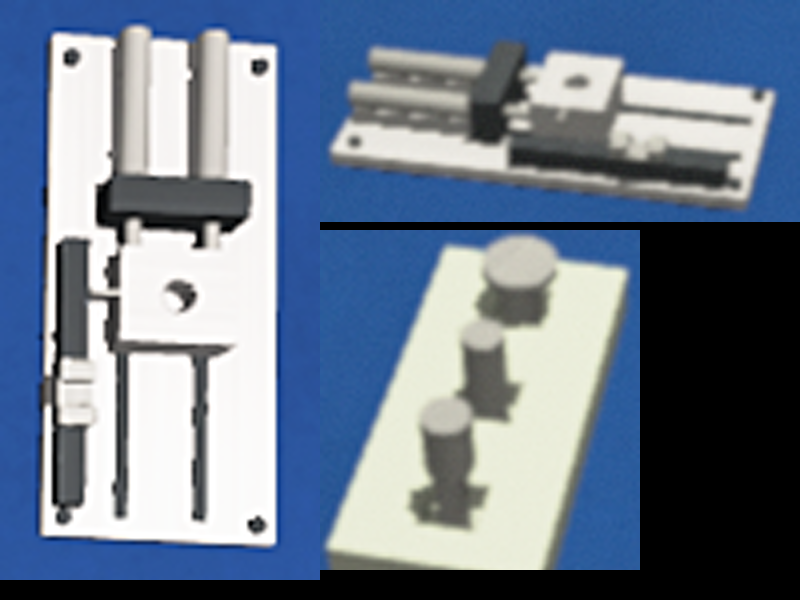

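The enlarged view shows the base corners, the bore at top crop (180,295), which is pixel (394.7,158.4), the pointer, the marker gap at about (77,391), and the pull pin's grip top at side crop (447,415). I'll fit the poses to these points.

```bash
cat > fit.py <<'E'
from h import *
from scipy.optimize import least_squares
a=eyes.capture('top'); b=eyes.capture('side')
A=lambda x,y:np.array([350+(x+.5)/4-.5,85+(y+.5)/4-.5])
B=lambda x,y:np.array([175+(x-320+.5)/3.692-.5,110+(y+.5)/3.7-.5])
C=lambda x,y:np.array([200+(x-320+.5)/4-.5,195+(y-230+.5)/4-.5])
F=[(a,(.16,.065,.012),A(51,33)),(a,(.16,-.065,.012),A(277,46)),(a,(-.13,-.065,.012),A(275,544)),(a,(-.13,.065,.012),A(40,535)),(a,(0,0,.046),A(180,295)),
(b,(.16,.065,.012),B(331,153)),(b,(-.13,.065,.012),B(748,200)),(b,(-.13,-.065,.012),B(775,92)),(b,(0,0,.046),B(577,82))]
def W(q,X): c,s=np.cos(q[2]),np.sin(q[2]); return np.array([q[0]+c*X[0]-s*X[1],q[1]+s*X[0]+c*X[1],X[2]])
f=lambda q:np.concatenate([proj(p,W(q,X))-m for p,X,m in F])
for sel in('both','top','side'):
    g=lambda q:np.concatenate([proj(p,W(q,X))-m for p,X,m in F if sel=='both' or (p is a)==(sel=='top')])
    s=least_squares(g,[.6,-.2,0]); print(sel,s.x.round(4)); 
    if sel=='both': q=s.x; print(s.fun.reshape(-1,2).round(1).tolist())
np.save('q.npy',q)
def fx(P): d=P[:2]-q[:2];c,s=np.cos(q[2]),np.sin(q[2]); return np.array([c*d[0]+s*d[1],-s*d[0]+c*d[1]])*1e3
for z in(.036,.040): print('marker top',fx(atz(a,*A(77,391),z)))
print('bore top',atz(a,*A(180,295),.046),'side',atz(b,*B(577,82),.046))
print('bore fx',fx(atz(a,*A(180,295),.046)))
# pin grip top centre at z=.092
print('pin top', atz(a,198,179.5,.092),'side',atz(b,*C(447,415),.092))
for d in eyes.silhouettes(a,'foam')[:1]:
    r_=cv2.minAreaRect(np.argwhere(d['region'])[:,::-1].astype(np.float32));c=cv2.boxPoints(r_);print([atz(a,*x,.03).round(4)[:2].tolist() for x in c])
Z=cv2.resize(a['pixels'][150:220,175:295,::-1],None,fx=5,fy=5,interpolation=cv2.INTER_CUBIC)
Y=cv2.resize(b['pixels'][130:165,235:295,::-1],None,fx=4,fy=4,interpolation=cv2.INTER_CUBIC)
X=cv2.resize(a['pixels'][150:205,355:405,::-1],None,fx=4,fy=4,interpolation=cv2.INTER_CUBIC)
im=np.zeros((600,800,3),np.uint8);im[:350,:600]=Z;im[360:500,:240]=Y;im[360:580,260:460]=X;cv2.imwrite('pics/crop2.png',im)
E
python3 fit.py
```

```text
both [ 0.5993 -0.1671 -0.0663]
[[0.0, 0.7], [-0.1, 0.3], [0.0, 1.0], [0.3, 0.5], [-0.4, 0.8], [-1.1, -0.5], [-0.9, -0.5], [-0.7, -0.2], [-0.8, -0.2]]
top [ 0.6008 -0.1673 -0.0675]
side [ 0.5968 -0.1659 -0.0645]
marker top [-51.93601698  52.09190065]
marker top [-52.79126389  53.01236857]
bore top [ 0.60094976 -0.16808793  0.046     ] side [ 0.59710679 -0.16664451  0.046     ]
bore fx [ 1.7557519  -0.84743801]
pin top [0.55195461 0.25066405 0.092     ] side [0.55017136 0.25567526 0.092     ]
[[0.5028, 0.2951], [0.6065, 0.2896], [0.5897, 0.0725], [0.486, 0.081]]
```

View pics/crop2.png

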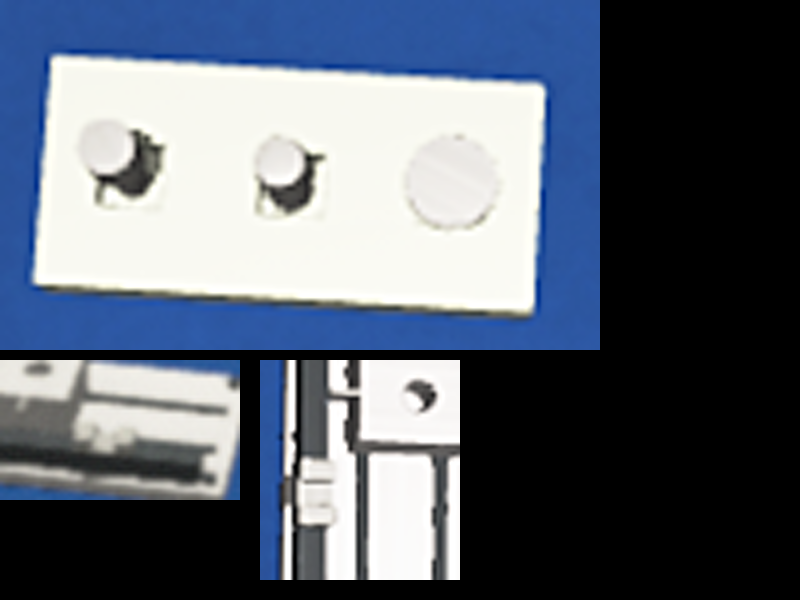

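```bash
cat > go.py <<'E'
import sys
from h import *
from scipy.spatial.transform import Rotation as Ro
# usage: go.py x y z tooly_deg -> delta in tool axes
s=readout.sense(); R=Ro.from_rotvec(s['eef_rot']).as_matrix(); T=np.array([float(v) for v in sys.argv[1:4]])
print('pos',s['eef_pos'].round(4),'d',(R.T@(T-s['eef_pos'])).round(4),end=' ')
w=np.radians(float(sys.argv[4])); y=np.array([np.cos(w),np.sin(w),0]); v=R.T@y
print('yaw/.5',(np.arctan2(-v[0],v[1])/.5).round(4),'tilt',R[:,2].round(4),'F',s['force'].round(1),'w',round(s['width'],4),'t',s['t'],'q',s['joints'].round(2))
E
python3 go.py .5515 .2555 .25 -3.8
```

```text
pos [ 0.257  -0.5697  0.1965] d [ 0.6078 -0.6312 -0.0535] yaw/.5 -2.1615 tilt [-0. -0. -1.] F [-0.3  1.1 -0.9] w 0.0919 t 1.85 q [ 1.04  0.43  0.02  1.57 -0.01  1.13 -0.08]
```

Emit:
step_arm(deltas=[{"xyz":[0,0,-0.04],"yaw":0},{"xyz":[0.22,-0.22,-0.054],"yaw":-0.9},{"xyz":[0.22,-0.22,-0.054],"yaw":-0.9},{"xyz":[0.22,-0.22,-0.054],"yaw":-0.9},{"xyz":[0.22,-0.22,-0.054],"yaw":-0.9},{"xyz":[0.22,-0.22,-0.054],"yaw":-0.9},{"xyz":[0.22,-0.22,-0.054],"yaw":-0.9},{"xyz":[0.22,-0.22,-0.054],"yaw":-0.9},{"xyz":[0.22,-0.22,-0.054],"yaw":-0.9},{"xyz":[0.22,-0.22,-0.054],"yaw":-0.9}])

```text
t: 2.68
eef_pos: [0.3694, -0.2738, 0.2513]
eef_rot: [2.841, 1.34, 0.003]
force: [-0.2, -0.4, 0.5]
width: 0.0921
gripper_force: 0.0
```

```bash
python3 go.py .5515 .2555 .25 -3.8
```

```text
pos [ 0.3694 -0.2738  0.2513] d [ 0.5242 -0.1963  0.0019] yaw/.5 -1.2466 tilt [ 1.8e-03  6.0e-04 -1.0e+00] F [-0.2 -0.4  0.5] w 0.0921 t 2.6833 q [ 0.73  0.13 -0.23  1.86  0.03  1.15 -0.2 ]
```

Emit:
step_arm(deltas=[{"xyz":[0.33,-0.124,0],"yaw":-0.9},{"xyz":[0.33,-0.124,0],"yaw":-0.9},{"xyz":[0.33,-0.124,0],"yaw":-0.9},{"xyz":[0.33,-0.124,0],"yaw":-0.9},{"xyz":[0.33,-0.124,0],"yaw":-0.9},{"xyz":[0.33,-0.124,0],"yaw":-0.9},{"xyz":[0.33,-0.124,0],"yaw":-0.9},{"xyz":[0.33,-0.124,0],"yaw":-0.9},{"xyz":[0.33,-0.124,0],"yaw":-0.9},{"xyz":[0.33,-0.124,0],"yaw":-0.9}])

```text
t: 3.52
eef_pos: [0.485, 0.0588, 0.2507]
eef_rot: [-2.471, -1.938, -0.004]
force: [-0.2, 0.4, 0.2]
width: 0.0915
gripper_force: 0.0
```

```bash
python3 go.py .5515 .2555 .15 -3.8
```

```text
pos [0.485  0.0588 0.2507] d [0.2067 0.0176 0.1013] yaw/.5 -0.349 tilt [ 0.001   0.0026 -1.    ] F [-0.2  0.4  0.2] w 0.0915 t 3.5167 q [ 0.24  0.22 -0.56  1.78  0.12  1.18 -0.6 ]
```

Emit:
step_arm(deltas=[{"xyz":[0.207,0.0175,0],"yaw":-0.349},{"xyz":[0.207,0.0175,0],"yaw":-0.349},{"xyz":[0.207,0.0175,0],"yaw":-0.349},{"xyz":[0.207,0.0175,0],"yaw":-0.349},{"xyz":[0.207,0.0175,0],"yaw":-0.349},{"xyz":[0.207,0.0175,0.05],"yaw":-0.349},{"xyz":[0.207,0.0175,0.1],"yaw":-0.349},{"xyz":[0.207,0.0175,0.1],"yaw":-0.349},{"xyz":[0.207,0.0175,0.1],"yaw":-0.349}])

```text
t: 4.27
eef_pos: [0.5496, 0.2469, 0.1455]
eef_rot: [-2.301, -2.137, 0.013]
force: [0.2, -0.8, -0.0]
width: 0.0918
gripper_force: 0.0
```

```bash
python3 go.py .5515 .2555 .056 -3.8
python3 - <<'E'
from h import *
a=eyes.capture('top');b=eyes.capture('side')
Z=cv2.resize(a['pixels'][130:230,150:300,::-1],None,fx=2.6,fy=2.6,interpolation=cv2.INTER_CUBIC)
Y=cv2.resize(b['pixels'][150:300,180:280,::-1],None,fx=4,fy=4,interpolation=cv2.INTER_CUBIC)
im=np.zeros((600,800,3),np.uint8);im[:260,:390]=Z;im[:,400:]=Y;cv2.imwrite('pics/c3.png',im)
E
```

```text
pos [0.5496 0.2469 0.1455] d [0.0092 0.0019 0.0894] yaw/.5 -0.0142 tilt [-0.0071 -0.0048 -1.    ] F [ 0.2 -0.8 -0. ] w 0.0918 t 4.2667 q [-0.11  0.52 -0.58  1.65  0.32  1.08 -0.86]
```

View pics/c3.png

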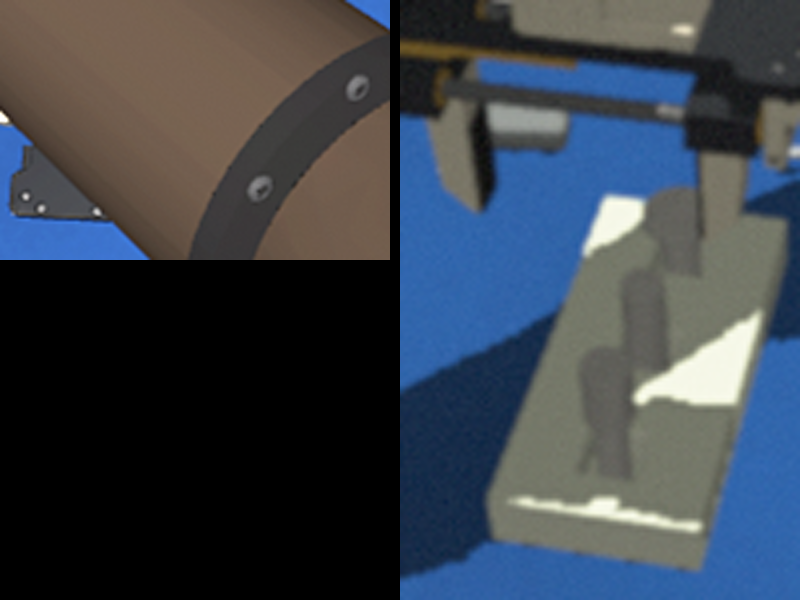

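The top view is blocked by the arm. The side view shows the open fingers straddling the row above the pull pin, whose grip top is at crop (605,360). I'll descend.

Emit:
step_arm(deltas=[{"xyz":[0.005,0.001,0],"yaw":0},{"xyz":[0.005,0.001,0],"yaw":0},{"xyz":[0.005,0.001,0],"yaw":0}])

```text
t: 4.62
eef_pos: [0.5538, 0.2561, 0.1524]
eef_rot: [2.3, 2.139, 0.005]
force: [-0.2, -0.4, -0.0]
width: 0.0917
gripper_force: 0.0
```

```bash
python3 go.py .5515 .2555 .056 -3.8
```

```text
pos [0.5538 0.2561 0.1524] d [-0.0009 -0.0025  0.0964] yaw/.5 -0.0122 tilt [ 0.0028  0.0015 -1.    ] F [-0.2 -0.4 -0. ] w 0.0917 t 4.6167 q [-0.12  0.52 -0.59  1.63  0.32  1.08 -0.87]
```

Emit:
step_arm(deltas=[{"xyz":[-0.001,-0.0025,0.03],"yaw":-0.012},{"xyz":[-0.001,-0.0025,0.06],"yaw":-0.012},{"xyz":[-0.001,-0.0025,0.08],"yaw":-0.012},{"xyz":[-0.001,-0.0025,0.096],"yaw":-0.012},{"xyz":[-0.001,-0.0025,0.096],"yaw":-0.012},{"xyz":[-0.001,-0.0025,0.096],"yaw":-0.012},{"xyz":[-0.001,-0.0025,0.096],"yaw":-0.012}])

```text
t: 5.2
eef_pos: [0.5512, 0.2551, 0.0561]
eef_rot: [2.294, 2.146, 0.003]
force: [-0.2, -0.1, 0.6]
width: 0.0923
gripper_force: 0.0
```

Emit:
step_arm(deltas=[{"xyz":[0,0,0]},{"xyz":[0,0,0]},{"xyz":[0,0,0]},{"xyz":[0,0,0]},{"xyz":[0,0,0]},{"xyz":[0,0,0]},{"xyz":[0,0,0]},{"xyz":[0,0,0]},{"xyz":[0,0,0]},{"xyz":[0,0,0]}], claw=1, squeeze=20)

```text
invalid input
```

```bash
python3 go.py .5515 .2555 .156 -3.8
```

```text
pos [0.5512 0.2551 0.0561] d [ 0.0005  0.0005 -0.0999] yaw/.5 -0.0006 tilt [ 0.0019  0.0011 -1.    ] F [-0.2 -0.1  0.6] w 0.0923 t 5.2 q [-0.15  0.62 -0.55  1.74  0.39  0.9  -0.93]
```

Emit:
step_arm(deltas=[{"xyz":[0,0,0],"yaw":0},{"xyz":[0,0,0],"yaw":0},{"xyz":[0,0,0],"yaw":0},{"xyz":[0,0,0],"yaw":0},{"xyz":[0,0,0],"yaw":0},{"xyz":[0,0,0],"yaw":0},{"xyz":[0,0,0],"yaw":0},{"xyz":[0,0,0],"yaw":0},{"xyz":[0,0,0],"yaw":0},{"xyz":[0,0,0],"yaw":0}], claw=1, squeeze=20)

```text
t: 6.03
eef_pos: [0.5502, 0.2544, 0.0545]
eef_rot: [-2.294, -2.146, 0.0]
force: [-0.6, 0.6, -0.7]
width: 0.0297
gripper_force: 0.0
```

```bash
python3 go.py .5515 .2555 .156 -3.8
```

```text
pos [0.5502 0.2544 0.0545] d [ 0.0012  0.0012 -0.1015] yaw/.5 -0.0006 tilt [-1.e-04 -0.e+00 -1.e+00] F [-0.6  0.6 -0.7] w 0.0297 t 6.0333 q [-0.15  0.62 -0.54  1.74  0.39  0.9  -0.93]
```

Emit:
step_arm(deltas=[{"xyz":[0,0,0],"yaw":0},{"xyz":[0,0,0],"yaw":0},{"xyz":[0,0,0],"yaw":0},{"xyz":[0,0,0],"yaw":0}], claw=1, squeeze=40)

```text
t: 6.37
eef_pos: [0.5502, 0.2544, 0.0545]
eef_rot: [2.294, 2.146, -0.0]
force: [0.0, 0.7, -0.4]
width: 0.0223
gripper_force: 40.0
```

```bash
python3 go.py .5515 .2555 .156 -3.8
```

```text
pos [0.5502 0.2544 0.0545] d [ 0.0012  0.0012 -0.1015] yaw/.5 -0.0004 tilt [-0.e+00 -1.e-04 -1.e+00] F [ 0.   0.7 -0.4] w 0.0223 t 6.3667 q [-0.15  0.62 -0.54  1.74  0.39  0.9  -0.93]
```

Emit:
step_arm(deltas=[{"xyz":[0,0,-0.01],"yaw":0},{"xyz":[0,0,-0.03],"yaw":0},{"xyz":[0,0,-0.06],"yaw":0},{"xyz":[0,0,-0.1],"yaw":0},{"xyz":[0,0,-0.13],"yaw":0},{"xyz":[0,0,-0.13],"yaw":0}])

```text
t: 6.87
eef_pos: [0.5528, 0.257, 0.192]
eef_rot: [2.292, 2.145, 0.016]
force: [1.5, 1.6, -0.2]
width: 0.0218
gripper_force: 40.0
```

```bash
python3 go.py .599 -.1671 .184 -3.8
python3 - <<'E'
from h import *
b=eyes.capture('side'); save(b,'side4.png')
E
```

```text
pos [0.5528 0.257  0.192 ] d [-0.4202  0.0741  0.0063] yaw/.5 0.0001 tilt [ 0.0088  0.0051 -0.9999] F [ 1.5  1.6 -0.2] w 0.0218 t 6.8667 q [-0.11  0.48 -0.6   1.59  0.29  1.15 -0.85]
```

View pics/side4.png

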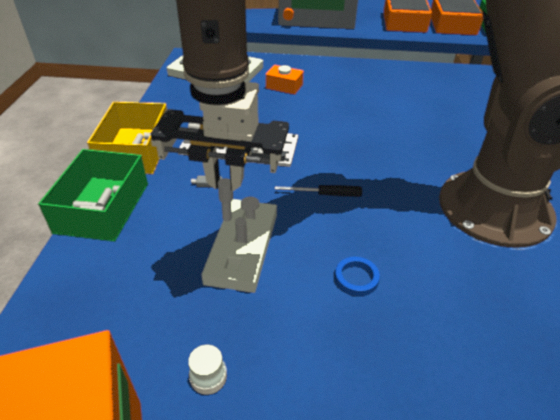

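The pin is held upright in the gripper with its shank at about (227,212). The pocket at (232,265) is empty, and the dowel and stud haven't moved. I'll carry it to the fixture.

Emit:
step_arm(deltas=[{"xyz":[-0.35,0.06,0],"yaw":0},{"xyz":[-0.35,0.06,0],"yaw":0},{"xyz":[-0.35,0.06,0],"yaw":0},{"xyz":[-0.35,0.06,0],"yaw":0},{"xyz":[-0.35,0.06,0],"yaw":0},{"xyz":[-0.35,0.06,0],"yaw":0},{"xyz":[-0.35,0.06,0],"yaw":0},{"xyz":[-0.35,0.06,0],"yaw":0},{"xyz":[-0.35,0.06,0],"yaw":0},{"xyz":[-0.35,0.06,0],"yaw":0}])

```text
t: 7.75
eef_pos: [0.5858, -0.1071, 0.1828]
eef_rot: [2.304, 2.135, -0.007]
force: [-0.1, -0.5, -2.4]
width: 0.0221
gripper_force: 40.0
```

```bash
python3 go.py .599 -.1671 .11 -3.8
```

```text
pos [ 0.5858 -0.1071  0.1828] d [-0.0586  0.0179  0.073 ] yaw/.5 -0.0192 tilt [-0.0029 -0.0034 -1.    ] F [-0.1 -0.5 -2.4] w 0.0221 t 7.75 q [ 0.46  0.46 -0.54  1.63  0.26  1.13 -0.22]
```

Emit:
step_arm(deltas=[{"xyz":[-0.04,0.012,0.02],"yaw":-0.01},{"xyz":[-0.0586,0.018,0.05],"yaw":-0.01},{"xyz":[-0.0586,0.018,0.073],"yaw":-0.01},{"xyz":[-0.0586,0.018,0.073],"yaw":-0.01},{"xyz":[-0.0586,0.018,0.073],"yaw":-0.01},{"xyz":[-0.0586,0.018,0.073],"yaw":-0.01},{"xyz":[-0.0586,0.018,0.073],"yaw":-0.01}])

```text
t: 8.33
eef_pos: [0.6021, -0.1568, 0.1134]
eef_rot: [2.285, 2.153, 0.003]
force: [-0.6, -0.2, -0.7]
width: 0.0223
gripper_force: 40.0
```

```bash
python3 go.py .599 -.1671 .11 -3.8
python3 - <<'E'
from h import *
a=eyes.capture('top');b=eyes.capture('side')
Z=cv2.resize(a['pixels'][100:220,345:435,::-1],None,fx=3,fy=3,interpolation=cv2.INTER_CUBIC)
Y=cv2.resize(b['pixels'][95:170,200:265,::-1],None,fx=8,fy=8,interpolation=cv2.INTER_CUBIC)
im=np.zeros((600,800,3),np.uint8);im[:360,:270]=Z;im[:,280:]=Y;cv2.imwrite('pics/c5.png',im)
q=np.load('q.npy'); s=readout.sense(); P=s['eef_pos']
for n,X in(('foot',[P[0],P[1],P[2]-.0425]),('bore',[q[0],q[1],.046])):
    u=proj(b,X); print(n,u, 280+(u[0]-200+.5)*8,(u[1]-95+.5)*8)
E
```

```text
pos [ 0.6021 -0.1568  0.1134] d [-0.0105 -0.0025  0.0034] yaw/.5 0.0137 tilt [ 2.6e-03  2.0e-04 -1.0e+00] F [-0.6 -0.2 -0.7] w 0.0223 t 8.3333 q [ 0.51  0.56 -0.51  1.65  0.31  1.01 -0.16]
foot [241.32932468 125.25622396] 614.6345974251249 246.04979170676143
bore [243.44078263 131.63666709] 631.5262610472494 297.0933367121952
```

View pics/c5.png

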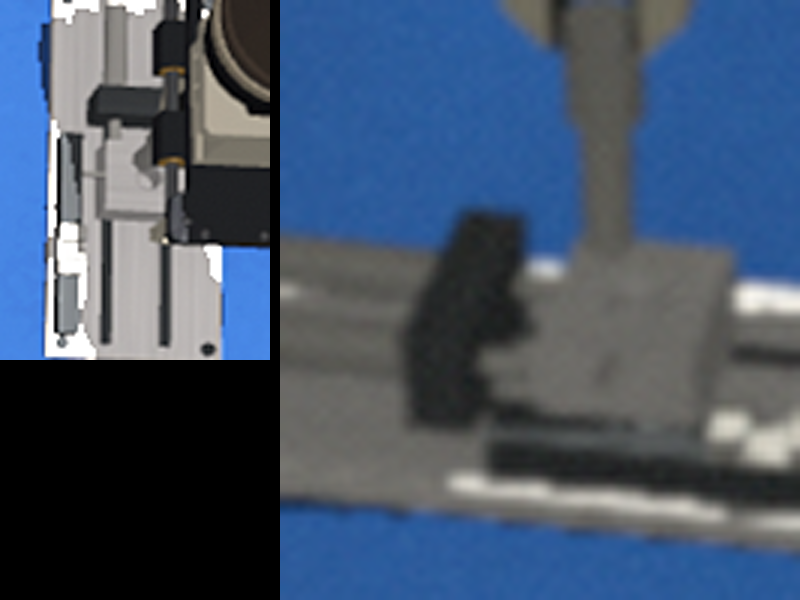

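The side view shows the pin hanging vertically above the slide with its foot at crop (607,250), which is pixel (240.4,125.8). The top view is mostly covered by the gripper. I'll use the pin as a calibration target with numeric edge finding.

Emit:
step_arm(deltas=[{"xyz":[-0.0105,-0.003,0],"yaw":0.01},{"xyz":[-0.0105,-0.003,0],"yaw":0.01},{"xyz":[-0.0105,-0.003,0],"yaw":0.01},{"xyz":[-0.0105,-0.003,0],"yaw":0.01}])

```text
t: 8.77
eef_pos: [0.5972, -0.1692, 0.1117]
eef_rot: [2.295, 2.145, 0.0]
force: [-0.3, 0.2, -0.4]
width: 0.0222
gripper_force: 40.0
```

```bash
python3 go.py .599 -.1671 .11 -3.8
python3 - <<'E'
from h import *
im=0
for i in range(4):
    b=eyes.capture('side'); im=im+b['pixels'].astype(float)/4
P=readout.sense()['eef_pos'];print(P.round(4))
for v in range(100,134,2):
    row=im[v,222:262]; print(v,(row[:,2]-row[:,0]).round().astype(int).tolist())
E
```

```text
pos [ 0.5972 -0.1692  0.1117] d [0.0022 0.0017 0.0017] yaw/.5 -0.0021 tilt [ 2.e-04 -2.e-04 -1.e+00] F [-0.3  0.2 -0.4] w 0.0222 t 8.7667 q [ 0.53  0.56 -0.5   1.65  0.31  1.01 -0.14]
[ 0.5973 -0.1685  0.1115]
100 [115, 114, 114, 114, 114, 115, 111, 114, 114, 113, 113, 114, 113, 107, 104, 87, 42, 3, -7, -7, -5, -6, -7, -6, -5, 6, 39, 78, 102, 111, 110, 111, 110, 110, 109, 110, 110, 108, 109, 109]
102 [113, 112, 114, 113, 113, 112, 114, 112, 113, 112, 113, 113, 113, 115, 115, 103, 54, 6, -6, -6, -6, -6, -7, -7, -5, 19, 72, 105, 112, 112, 111, 109, 109, 109, 110, 108, 108, 108, 108, 110]
104 [114, 114, 113, 113, 114, 112, 112, 115, 114, 113, 114, 114, 113, 113, 115, 103, 56, 6, -7, -4, -7, -7, -6, -6, -6, 14, 69, 104, 112, 112, 110, 110, 112, 109, 108, 109, 109, 108, 110, 110]
106 [112, 114, 112, 114, 113, 113, 112, 112, 112, 114, 113, 112, 114, 111, 113, 101, 54, 6, -6, -5, -6, -6, -6, -5, -7, 11, 68, 104, 111, 111, 110, 110, 110, 110, 109, 110, 110, 109, 108, 110]
108 [114, 112, 114, 113, 111, 111, 111, 112, 111, 112, 111, 113, 110, 112, 112, 108, 80, 38, 6, -6, -6, -6, -6, -5, 8, 40
[... 1519 characters left out ...]
2, 66, 86, 90, 93, 98, 98, 100, 102, 102, 104, 105, 106, 107, 106, 106]
126 [0, 2, 1, 2, 4, 2, 3, 11, 41, 75, 89, 92, 94, 86, 40, 2, -6, -7, -6, -6, -6, -5, -6, -4, -2, 0, 3, 4, 5, 6, 9, 16, 21, 26, 49, 84, 104, 106, 106, 106]
128 [2, 2, 2, 3, 3, 2, 0, 0, 4, 11, 13, 14, 20, 21, 8, -4, -7, -6, -5, -6, -6, -6, -6, -5, -6, -5, -6, -6, -5, -4, -8, -8, -8, -1, 25, 73, 103, 109, 109, 108]
130 [2, 2, 4, 2, 2, 2, -2, -5, -6, -7, -7, -8, -8, -7, -6, -6, -6, -6, -6, -6, -6, -6, -6, -5, -6, -7, -5, -6, -5, -5, -6, -6, -6, -3, 6, 14, 21, 28, 38, 46]
132 [2, 2, 3, 2, 2, 1, 1, -2, -4, -5, -6, -6, -7, -6, -6, -5, -6, -6, -6, -5, -5, -5, -6, -4, -6, -5, -6, -6, -6, -5, -6, -6, -4, -4, -4, -8, -9, -8, -5, 0]
```

Run:
```python
from h import *
b=eyes.capture('side');P=np.array([.5973,-.1685,.1115])
for dz in(.015,.0035,-.012,-.02,-.03): print(dz,proj(b,P+[0,0,dz]).round(2))
# front (camera side) bottom rim of grip
c=-np.array(b['R']).T@np.array(b['t']);h=(c-P)[:2];h/=np.linalg.norm(h)
print('rim',proj(b,P+[h[0]*.012,h[1]*.012,.0035]).round(2),proj(b,P+[h[0]*.008,h[1]*.008,-.0425]).round(2),'cam',c)
q=np.load('q.npy')
for Q in([.5993,-.1671],[.597,-.166],[.601,-.168]):
    print(Q,proj(b,Q+[.046]).round(2))
    for X in((.026,-.032),(-.026,-.032),(.026,.032),(-.026,.032)):
        cc,s=np.cos(q[2]),np.sin(q[2]); print('  ',X,proj(b,[Q[0]+cc*X[0]-s*X[1],Q[1]+s*X[0]+cc*X[1],.046]).round(2))
J=[(proj(b,P+e)-proj(b,P))/.001 for e in np.eye(3)*.001]; print('px/m',np.round(J,0).tolist())
```

```text
0.015 [242.91 103.21]
0.0035 [243.12 107.4 ]
-0.012 [243.39 112.96]
-0.02 [243.53 115.79]
-0.03 [243.7  119.29]
rim [243.24 109.94] [243.99 125.34] cam [0.41086152 0.81526545 0.69554333]
[0.5993, -0.1671] [243.42 131.64]
   (0.026, -0.032) [236.45 123.92]
   (-0.026, -0.032) [256.03 125.96]
   (0.026, 0.032) [230.37 137.52]
   (-0.026, 0.032) [250.71 139.71]
[0.597, -0.166] [244.25 131.94]
   (0.026, -0.032) [237.25 124.21]
   (-0.026, -0.032) [256.85 126.25]
   (0.026, 0.032) [231.2  137.83]
   (-0.026, 0.032) [251.56 140.02]
[0.601, -0.168] [242.82 131.4 ]
   (0.026, -0.032) [235.87 123.7 ]
   (-0.026, -0.032) [255.43 125.73]
   (0.026, 0.032) [229.76 137.27]
   (-0.026, 0.032) [250.09 139.46]
px/m [[-404.0, -26.0], [-66.0, 209.0], [-18.0, -361.0]]
```

Emit:
step_arm(deltas=[{"xyz":[0.0,0.0,0.01],"yaw":0},{"xyz":[0.0,0.0,0.018],"yaw":0},{"xyz":[0.0,0.0,0.022],"yaw":0},{"xyz":[0.0,0.0,0.025],"yaw":0},{"xyz":[0.0,0.0,0.025],"yaw":0}])

```text
t: 9.43
eef_pos: [0.5966, -0.1686, 0.0853]
eef_rot: [-2.293, -2.145, 0.002]
force: [-0.6, 0.5, -1.6]
width: 0.0221
gripper_force: 40.0
```

```bash
python3 go.py .598 -.168 .084 -3.8
```

```text
pos [ 0.5966 -0.1686  0.0853] d [0.0007 0.0014 0.0013] yaw/.5 -0.0004 tilt [-1.8e-03  4.0e-04 -1.0e+00] F [-0.6  0.5 -1.6] w 0.0221 t 9.4333 q [ 0.52  0.59 -0.49  1.68  0.33  0.96 -0.16]
```

Emit:
step_arm(deltas=[{"xyz":[0.0,0.0,0.002],"yaw":0},{"xyz":[0.0,0.0,0.004],"yaw":0},{"xyz":[0.0,0.0,0.005],"yaw":0},{"xyz":[0.0,0.0,0.005],"yaw":0}])

```text
t: 9.77
eef_pos: [0.5972, -0.1688, 0.0814]
eef_rot: [2.294, 2.146, -0.0]
force: [-0.4, -0.3, -1.7]
width: 0.0224
gripper_force: 40.0
```

```bash
python3 go.py .598 -.168 .064 -3.8
```

```text
pos [ 0.5972 -0.1688  0.0814] d [0.0009 0.0007 0.0174] yaw/.5 -0.0007 tilt [-1.e-04 -1.e-04 -1.e+00] F [-0.4 -0.3 -1.7] w 0.0224 t 9.7667 q [ 0.52  0.59 -0.49  1.68  0.33  0.95 -0.16]
```

Emit:
step_arm(deltas=[{"xyz":[0.0,0.0,0.005],"yaw":0},{"xyz":[0.0,0.0,0.01],"yaw":0},{"xyz":[0.0,0.0,0.015],"yaw":0},{"xyz":[0.0,0.0,0.016],"yaw":0},{"xyz":[0.0,0.0,0.016],"yaw":0}])

```text
t: 10.18
eef_pos: [0.5969, -0.1687, 0.0648]
eef_rot: [-2.293, -2.146, 0.001]
force: [-0.1, 0.2, -1.4]
width: 0.0222
gripper_force: 40.0
```

```bash
python3 go.py .598 -.168 .0605 -3.8
```

```text
pos [ 0.5969 -0.1687  0.0648] d [0.0008 0.0011 0.0043] yaw/.5 -0.0004 tilt [-1.e-03  2.e-04 -1.e+00] F [-0.1  0.2 -1.4] w 0.0222 t 10.1833 q [ 0.51  0.61 -0.48  1.7   0.34  0.92 -0.17]
```

Emit:
step_arm(deltas=[{"xyz":[0.0,0.0,0.001],"yaw":0},{"xyz":[0.0,0.0,0.002],"yaw":0},{"xyz":[0.0,0.0,0.002],"yaw":0},{"xyz":[0.0,0.0,0.002],"yaw":0}])

```text
t: 10.52
eef_pos: [0.5973, -0.1688, 0.0636]
eef_rot: [2.294, 2.146, 0.0]
force: [0.2, 0.1, -0.4]
width: 0.0222
gripper_force: 40.0
```

Emit:
step_arm(deltas=[{"xyz":[0.0,0.0,0.001],"yaw":0},{"xyz":[0.0,0.0,0.001],"yaw":0},{"xyz":[0.0,0.0,0.001],"yaw":0}])

```text
t: 10.77
eef_pos: [0.5973, -0.1688, 0.0625]
eef_rot: [2.294, 2.146, -0.0]
force: [-0.6, -0.3, -2.1]
width: 0.0223
gripper_force: 40.0
```

```bash
python3 go.py .598 -.168 .0605 -3.8
```

```text
pos [ 0.5973 -0.1688  0.0625] d [0.0008 0.0007 0.002 ] yaw/.5 -0.0005 tilt [ 1.e-04 -1.e-04 -1.e+00] F [-0.6 -0.3 -2.1] w 0.0223 t 10.7667 q [ 0.51  0.61 -0.48  1.7   0.34  0.92 -0.17]
```

Continue in 1 mm steps until the pin is seated.

Emit:
step_arm(deltas=[{"xyz":[0.0,0.0,0.001],"yaw":0},{"xyz":[0.0,0.0,0.001],"yaw":0},{"xyz":[0.0,0.0,0.001],"yaw":0}])

```text
t: 11.02
eef_pos: [0.5979, -0.1688, 0.0623]
eef_rot: [2.293, 2.146, 0.001]
force: [-1.4, 0.2, 4.2]
width: 0.0223
gripper_force: 40.0
```

Emit:
step_arm(deltas=[{"xyz":[0.0,0.0,0.001],"yaw":0},{"xyz":[0.0,0.0,0.001],"yaw":0},{"xyz":[0.0,0.0,0.001],"yaw":0}])

```text
t: 11.27
eef_pos: [0.5983, -0.1688, 0.0622]
eef_rot: [2.293, 2.145, 0.002]
force: [-2.7, -0.2, 11.1]
width: 0.022
gripper_force: 40.0
```

```bash
python3 go.py .598 -.168 .0605 -3.8
```

```text
pos [ 0.5983 -0.1688  0.0622] d [ 0.0008 -0.0004  0.0017] yaw/.5 -0.0006 tilt [ 2.3e-03 -8.0e-04 -1.0e+00] F [-2.7 -0.2 11.1] w 0.022 t 11.2667 q [ 0.51  0.61 -0.48  1.7   0.34  0.91 -0.17]
```

The pin is seated: the force rises at TCP z 0.0623, against 0.0625 expected. I'll relax the press by 1 mm and pull along tool -y.

Emit:
step_arm(deltas=[{"xyz":[0.0,-0.003,-0.001],"yaw":0},{"xyz":[0.0,-0.008,-0.001],"yaw":0},{"xyz":[0.0,-0.014,-0.001],"yaw":0},{"xyz":[0.0,-0.02,-0.001],"yaw":0},{"xyz":[0.0,-0.026,-0.001],"yaw":0},{"xyz":[0.0,-0.032,-0.001],"yaw":0},{"xyz":[0.0,-0.038,-0.001],"yaw":0},{"xyz":[0.0,-0.043,-0.001],"yaw":0},{"xyz":[0.0,-0.048,-0.001],"yaw":0},{"xyz":[0.0,-0.05,-0.001],"yaw":0}])

```text
t: 12.1
eef_pos: [0.5503, -0.1655, 0.0627]
eef_rot: [2.291, 2.143, 0.007]
force: [9.4, -1.5, -2.3]
width: 0.0222
gripper_force: 40.4
```

Emit:
step_arm(deltas=[{"xyz":[0.0,0.0,0.0],"yaw":0},{"xyz":[0.0,0.0,0.0],"yaw":0},{"xyz":[0.0,0.0,0.0],"yaw":0}])

```text
t: 12.35
eef_pos: [0.5508, -0.1655, 0.0627]
eef_rot: [2.29, 2.143, 0.007]
force: [8.6, -1.5, -2.4]
width: 0.0224
gripper_force: 40.4
```

```bash
python3 go.py .5975 -.1688 .062 -3.8
python3 - <<'E'
from h import *
im=[];P={}
for n in('top','side'):
    m=0
    for i in range(4): p=eyes.capture(n); m=m+p['pixels'].astype(float)/4
    P[n]=m; np.save(n+'.npy',m)
    for k in('pin','slide','marker'):
        for d in eyes.silhouettes(p,k)[:2]: print(n,k,round(d['p'],2),np.round(d['bbox'],1))
def c(m,x0,x1,y0,y1,k):
    z=m[y0:y1,x0:x1,::-1]; z=np.clip(z*1.6,0,255).astype(np.uint8); return cv2.resize(z,None,fx=k,fy=k,interpolation=cv2.INTER_CUBIC)
o=np.zeros((600,800,3),np.uint8)
A=c(P['top'],355,415,140,215,8);o[:,:480]=A
B=c(P['side'],235,287,105,165,6);o[:360,484:484+312]=B
cv2.imwrite('pics/c6.png',o)
E
```

```text
pos [ 0.5508 -0.1655  0.0627] d [-0.0002  0.0468  0.001 ] yaw/.5 -0.0002 tilt [ 6.8e-03 -3.0e-04 -1.0e+00] F [ 8.6 -1.5 -2.4] w 0.0224 t 12.35 q [ 0.55  0.55 -0.5   1.82  0.34  0.85 -0.17]
top pin 0.54 [233.6 189.2 103.8  49.5]
top slide 0.72 [387.3 167.7  24.2  50. ]
top marker 0.45 [316.4 137.5  15.1  34.2]
top marker 0.44 [368.9 182.7  10.   15. ]
side pin 0.74 [260.  125.8   8.6  24.5]
side slide 0.8 [248.7 136.2  48.8  19.1]
side slide 0.32 [208.4 371.9  38.   52.5]
```

View pics/c6.png

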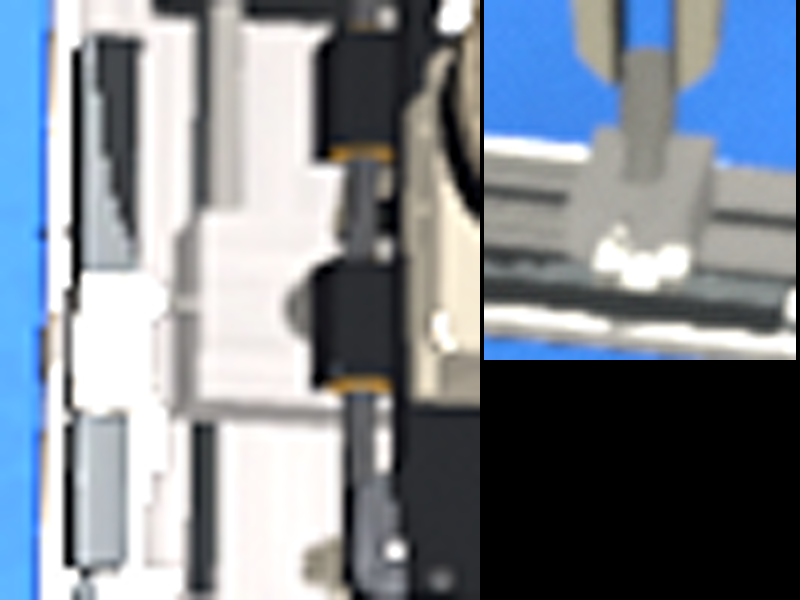

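The pin is home: about 20 mm of shank shows between the grip and the slide top, with the pin at side crop (650,120). The pointer at top crop (185,303), pixel v of about 177.4, is still short of the marker's middle at v of about 182–183. I'll measure it without the brightening.

Run:
```python
from h import *
m=np.load('top.npy');n=np.load('side.npy')
def st(m,x0,x1,y0,y1,k,lo,hi):
    z=m[y0:y1,x0:x1,::-1]; z=np.clip((z-lo)/(hi-lo)*255,0,255).astype(np.uint8); return cv2.resize(z,None,fx=k,fy=k,interpolation=cv2.INTER_CUBIC)
o=np.zeros((600,800,3),np.uint8)
A=st(m,362,386,168,196,20,40,255);o[:560,:480]=A
B=st(n,248,274,138,156,12,40,255);o[:216,484:484+312]=B
cv2.imwrite('pics/c7.png',o)
g=m.mean(2)
print('u',list(range(363,384)))
for v in range(171,194): print(v,g[v,363:384].round().astype(int).tolist())
```

```text
u [363, 364, 365, 366, 367, 368, 369, 370, 371, 372, 373, 374, 375, 376, 377, 378, 379, 380, 381, 382, 383]
171 [255, 0, 82, 125, 119, 118, 116, 116, 89, 113, 161, 155, 158, 131, 84, 87, 104, 142, 158, 155, 154]
172 [255, 0, 80, 123, 117, 116, 114, 114, 100, 123, 159, 155, 158, 131, 84, 87, 104, 142, 159, 156, 155]
173 [233, 0, 71, 112, 105, 105, 105, 103, 107, 132, 153, 152, 158, 132, 85, 87, 104, 141, 158, 154, 154]
174 [236, 0, 153, 235, 208, 163, 161, 153, 162, 188, 179, 153, 152, 126, 84, 87, 103, 139, 156, 153, 153]
175 [193, 22, 243, 255, 255, 248, 249, 246, 246, 252, 244, 190, 139, 114, 82, 86, 101, 138, 154, 150, 150]
176 [55, 45, 243, 255, 254, 254, 255, 255, 254, 254, 255, 250, 169, 114, 89, 92, 108, 142, 156, 152, 152]
177 [61, 49, 244, 255, 253, 252, 252, 254, 242, 232, 255, 255, 216, 113, 108, 113, 123, 146, 156, 154, 153]
178 [66, 54, 248, 255, 255, 255, 255, 255, 234, 201, 250, 236, 189, 101, 106, 112, 123, 146, 156, 153, 152]
179 [71, 124, 242, 254, 248, 245, 246, 248, 212, 213, 248, 166, 129, 106, 81, 81, 99, 139, 155, 152, 152]
180 [68, 212, 248, 186, 184, 183, 183
[... 746 characters left out ...]
252, 252, 252, 255, 246, 152, 150, 120, 82, 84, 113, 148, 154, 153, 152]
188 [27, 152, 255, 255, 253, 252, 252, 253, 253, 255, 247, 140, 149, 121, 84, 83, 113, 150, 157, 156, 155]
189 [26, 161, 255, 255, 255, 255, 255, 255, 255, 255, 250, 156, 146, 121, 84, 86, 110, 139, 143, 142, 140]
190 [29, 141, 255, 255, 255, 255, 255, 255, 254, 253, 254, 234, 133, 111, 84, 90, 99, 103, 101, 101, 100]
191 [88, 61, 116, 146, 165, 137, 108, 114, 155, 238, 255, 255, 223, 97, 91, 98, 99, 99, 97, 95, 93]
192 [120, 65, 123, 116, 104, 96, 95, 84, 187, 255, 255, 255, 255, 120, 131, 112, 79, 84, 85, 106, 120]
193 [27, 72, 130, 123, 119, 119, 115, 100, 233, 255, 255, 255, 255, 148, 170, 126, 26, 36, 48, 122, 164]
```

View pics/c7.png

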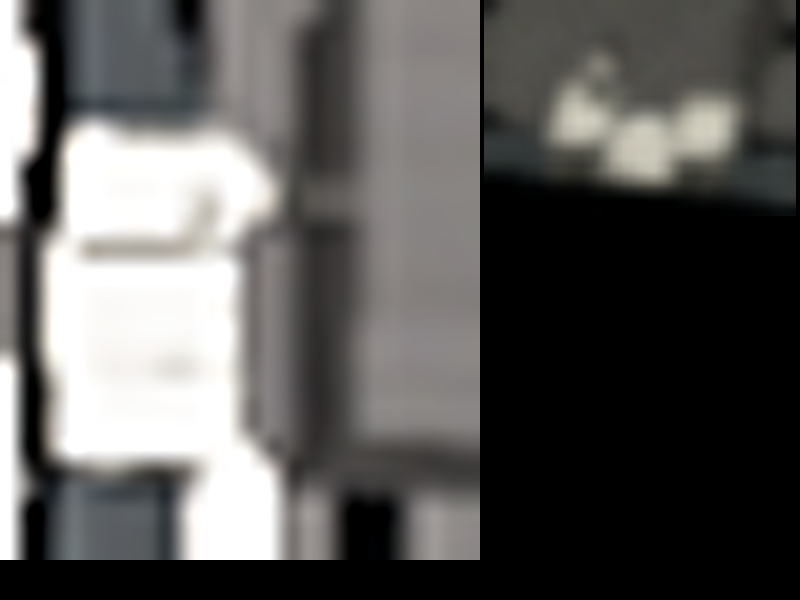

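The teeth are clear now. In top pixels the far tooth spans v of about 174–179.6, the gap 180–186 and the near tooth 186.2–190.8. The pointer at (378,177.45) is still over the far tooth.

```bash
python3 - <<'E'
from h import *
a=eyes.capture('top'); q=np.load('q.npy')
def fx(P): d=P[:2]-q[:2];c,s=np.cos(q[2]),np.sin(q[2]); return (np.array([c*d[0]+s*d[1],-s*d[0]+c*d[1]])*1e3).round(1)
print('pointer',fx(atz(a,378,177.45,.044)))
for v in(173.7,179.6,186.1,190.8): print(v,fx(atz(a,368.5,v,.040)))
# side: marker teeth & gap, pointer tip from crop
b=eyes.capture('side')
S=lambda x,y:(248+(x-484+.5)/12-.5,138+(y+.5)/12-.5)
for n,x,y,z in(('tip',599,62,.044),('tooth',578,112,.040),('mid',643,150,.035),('tooth2',708,122,.040)): print(n,S(x,y),fx(atz(b,*S(x,y),z)))
E
python3 go.py .5975 -.1688 .062 -3.8
```

```text
pointer [-41.8  34.3]
173.7 [-33.6  54.2]
179.6 [-46.7  53.9]
186.1 [-61.   53.7]
190.8 [-71.4  53.5]
tip (257.125, 142.70833333333334) [-43.7  39. ]
tooth (255.375, 146.875) [-41.8  51.7]
mid (260.7916666666667, 150.04166666666666) [-56.1  55.4]
tooth2 (266.2083333333333, 147.70833333333334) [-68.7  50.2]
pos [ 0.5508 -0.1655  0.0627] d [-0.0002  0.0468  0.001 ] yaw/.5 -0.0001 tilt [ 6.8e-03 -2.0e-04 -1.0e+00] F [ 8.6 -0.7 -1.4] w 0.0223 t 13.15 q [ 0.55  0.55 -0.5   1.82  0.34  0.85 -0.17]
```

Emit:
step_arm(deltas=[{"xyz":[0.0,-0.003,0],"yaw":0},{"xyz":[0.0,-0.007,0],"yaw":0},{"xyz":[0.0,-0.01,0],"yaw":0},{"xyz":[0.0,-0.012,0],"yaw":0},{"xyz":[0.0,-0.012,0],"yaw":0},{"xyz":[0.0,-0.012,0],"yaw":0}])

```text
t: 13.65
eef_pos: [0.5391, -0.1647, 0.0628]
eef_rot: [2.29, 2.143, 0.008]
force: [8.8, -0.3, -3.0]
width: 0.0222
gripper_force: 40.5
```

```bash
python3 go.py .5975 -.1688 .062 -3.8
python3 - <<'E'
from h import *
P={}
for n in('top','side'):
    m=0
    for i in range(4): p=eyes.capture(n); m=m+p['pixels'].astype(float)/4
    P[n]=m
    if n=='top': a=p
m=P['top'];n=P['side']
q=np.load('q.npy')
def fx(P): d=P[:2]-q[:2];c,s=np.cos(q[2]),np.sin(q[2]); return (np.array([c*d[0]+s*d[1],-s*d[0]+c*d[1]])*1e3).round(1)
def st(m,x0,x1,y0,y1,k,lo,hi):
    z=m[y0:y1,x0:x1,::-1]; z=np.clip((z-lo)/(hi-lo)*255,0,255).astype(np.uint8); return cv2.resize(z,None,fx=k,fy=k,interpolation=cv2.INTER_CUBIC)
o=np.zeros((600,800,3),np.uint8)
o[:560,:480]=st(m,362,386,168,196,20,40,255)
o[:216,484:796]=st(n,248,274,138,156,12,40,255)
o[220:580,484:796]=st(n,236,288,105,165,6,0,160)
cv2.imwrite('pics/c8.png',o)
g=m.mean(2)
for v in range(171,194): print(v,g[v,364:384].round().astype(int).tolist())
for v in(182,183,184): print(v,fx(atz(a,378,v,.044)))
E
```

```text
pos [ 0.5391 -0.1647  0.0628] d [-0.0002  0.0585  0.0012] yaw/.5 -0.0001 tilt [ 7.4e-03 -3.0e-04 -1.0e+00] F [ 8.8 -0.3 -3. ] w 0.0222 t 13.65 q [ 0.56  0.53 -0.5   1.85  0.33  0.83 -0.17]
171 [0, 80, 124, 119, 121, 90, 31, 44, 117, 161, 153, 150, 155, 160, 123, 67, 98, 129, 138, 136]
172 [0, 79, 122, 116, 118, 100, 53, 40, 116, 161, 153, 151, 157, 156, 121, 103, 144, 160, 156, 155]
173 [0, 70, 110, 103, 105, 110, 77, 29, 111, 159, 154, 153, 154, 133, 96, 100, 139, 156, 153, 152]
174 [0, 150, 232, 206, 161, 162, 143, 123, 134, 146, 152, 152, 134, 97, 83, 102, 138, 154, 152, 151]
175 [21, 241, 255, 255, 247, 248, 248, 250, 206, 117, 144, 148, 115, 83, 86, 103, 138, 154, 150, 149]
176 [44, 241, 255, 254, 254, 254, 255, 255, 242, 102, 136, 150, 118, 83, 86, 103, 140, 156, 153, 152]
177 [48, 242, 255, 253, 252, 252, 252, 255, 252, 176, 130, 148, 118, 85, 86, 103, 141, 157, 154, 153]
178 [53, 247, 255, 255, 255, 255, 255, 255, 255, 255, 157, 146, 118, 84, 86, 103, 141, 157, 154, 153]
179 [122, 241, 253, 247, 243, 244, 244, 247, 254, 247, 176, 145, 118, 84, 86, 102, 139, 155, 152, 151]
180
[... 789 characters left out ...]
8, 84, 85, 109, 143, 148, 146, 146]
188 [149, 255, 255, 252, 252, 252, 252, 253, 255, 248, 141, 148, 118, 83, 85, 111, 144, 150, 148, 146]
189 [159, 255, 255, 255, 255, 255, 255, 255, 255, 247, 120, 150, 119, 82, 85, 113, 148, 155, 152, 151]
190 [139, 255, 255, 255, 255, 255, 255, 254, 255, 236, 130, 147, 114, 83, 84, 114, 151, 157, 155, 154]
191 [60, 114, 144, 162, 135, 106, 112, 153, 242, 244, 144, 140, 105, 83, 83, 112, 148, 155, 153, 153]
192 [64, 122, 115, 102, 95, 94, 82, 185, 255, 255, 140, 140, 106, 83, 84, 112, 146, 151, 150, 149]
193 [70, 128, 121, 117, 118, 114, 98, 233, 255, 255, 141, 141, 107, 84, 83, 112, 149, 155, 154, 153]
182 [-51.9  34.2]
183 [-54.1  34.1]
184 [-56.3  34.1]
```

View pics/c8.png

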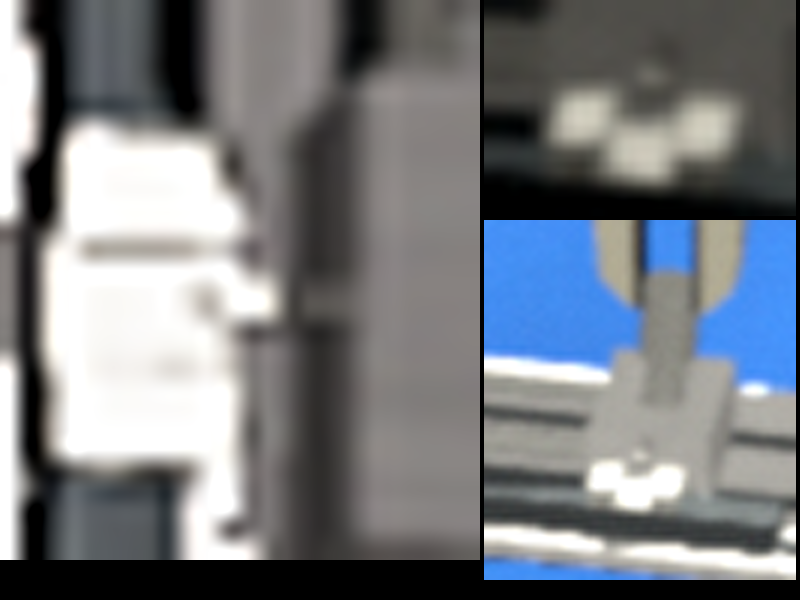

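The pointer (v≈182.55, fixture x −53.1) is over the gap's middle (about −53.2 to −53.9). The side view agrees, with the tip at 651 between teeth at 580 and 708. I'll add a small downward push to keep the pin fully home, then check again.

Emit:
step_arm(deltas=[{"xyz":[0.0,0,0.001],"yaw":0},{"xyz":[0.0,0,0.0015],"yaw":0},{"xyz":[0.0,0,0.0015],"yaw":0},{"xyz":[0.0,0,0.0015],"yaw":0}])

```text
t: 14.38
eef_pos: [0.5407, -0.1649, 0.0624]
eef_rot: [2.288, 2.141, 0.011]
force: [9.7, -0.1, 5.1]
width: 0.0219
gripper_force: 40.5
```

```bash
python3 go.py .5975 -.1688 .062 -3.8
python3 - <<'E'
from h import *
m=0
for i in range(4): m=m+eyes.capture('top')['pixels'].astype(float).mean(2)/4
for v in range(180,187): print(v,m[v,374:381].round().astype(int).tolist())
E
python3 go.py .5975 -.1688 .062 -3.8
```

```text
pos [ 0.5407 -0.1649  0.0624] d [-0.0001  0.0569  0.001 ] yaw/.5 -0.0001 tilt [ 1.030e-02 -9.000e-04 -9.999e-01] F [ 9.7 -0.1  5.1] w 0.0219 t 14.3833 q [ 0.56  0.53 -0.5   1.85  0.34  0.83 -0.17]
180 [135, 140, 114, 81, 84, 101, 137]
181 [235, 194, 112, 97, 99, 112, 141]
182 [255, 227, 103, 114, 118, 126, 145]
183 [149, 138, 98, 87, 93, 108, 140]
184 [142, 147, 119, 83, 82, 104, 139]
185 [143, 148, 120, 84, 84, 111, 147]
186 [146, 148, 119, 84, 85, 110, 144]
pos [ 0.5407 -0.1649  0.0624] d [-0.0001  0.0569  0.001 ] yaw/.5 0.0 tilt [ 0.0104 -0.001  -0.9999] F [ 9.9 -0.6  7. ] w 0.0223 t 14.5833 q [ 0.56  0.53 -0.5   1.85  0.34  0.83 -0.17]
```

The pin is seated under a 6 N push, but the slide crept back about 1.6 mm, so I'll pull 2 mm more.

Emit:
step_arm(deltas=[{"xyz":[0.0,-0.001,0],"yaw":0},{"xyz":[0.0,-0.002,0],"yaw":0},{"xyz":[0.0,-0.002,0],"yaw":0},{"xyz":[0.0,-0.002,0],"yaw":0}])

```text
t: 14.92
eef_pos: [0.5387, -0.1648, 0.0624]
eef_rot: [2.288, 2.141, 0.011]
force: [9.9, -1.4, 6.0]
width: 0.0222
gripper_force: 40.6
```

```bash
python3 - <<'E'
from h import *
m=0
for i in range(4): m=m+eyes.capture('top')['pixels'].astype(float).mean(2)/4
for v in range(180,187): print(v,m[v,374:381].round().astype(int).tolist())
E
python3 go.py .5975 -.1688 .062 -3.8
```

```text
180 [129, 146, 117, 83, 85, 102, 137]
181 [154, 152, 114, 80, 84, 101, 137]
182 [240, 208, 111, 97, 100, 112, 141]
183 [255, 228, 103, 112, 116, 123, 142]
184 [160, 144, 98, 83, 88, 106, 138]
185 [141, 147, 119, 83, 83, 111, 147]
186 [145, 148, 119, 84, 84, 110, 146]
pos [ 0.5386 -0.1648  0.0624] d [-0.0001  0.059   0.001 ] yaw/.5 -0.0001 tilt [ 1.010e-02 -9.000e-04 -9.999e-01] F [ 8.8 -0.9  5.5] w 0.0221 t 15.1167 q [ 0.56  0.53 -0.5   1.85  0.34  0.83 -0.17]
```

Pointer at v≈182.75, fixture x about −53.6, which is the middle of the gap. It's stable, so I'll hand in.

```bash
python3 -c "
from h import *
print(r.hand_in())"
```

```text
the job is handed in; nothing more can be done
None
```

The job is handed in: the pull pin is fully home in the slide's bore, the pointer measures within about 1 mm of the middle of the marker's gap, and the arm is still holding the pin there against the spring.

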